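Unlock and lift off the bayonet cover of the larger filter housing

TASK

The larger of the two round metal filter housings on the worktop needs a new filter: twist its bayonet cover about a quarter turn anticlockwise (seen from above) to free its lugs, lift it straight off, and set it down gently, upright, in the square steel tray. Leave the smaller housing's cover locked as it is.

Things in the scene. Friction and masses are not known exactly. Their poses are not given: they have to be found in the camera images.
- cover_grip (a point): Loose grey plastic cover of the LARGER housing: disc 72 mm across, 16.5 mm thick, flat underside 42.5 mm below this point. On top an upright grip fin 58 mm long (this frame's x), 14 thick (y), 38 tall; this point is in the fin on the cover's axis, 12 mm below the fin's top, 26 above the disc's top. Two 6 mm thick lugs at the disc's foot along +x and -x reach 45 mm from the axis. z up. 0.15 to 0.31 kg.
- housing_seat (a point): Fixed metal housing, 116 mm wide, 67 tall. Point: centre of the cover's seat, 52 mm above the worktop; z up, on the axis; rim 15 mm above the seat. Locked, the cover's x is 0 to 10 deg anticlockwise of this x, lugs under lips (2.5 mm play; 2 mm sideways). Turned anticlockwise it comes free at 59 deg, stops at about 94; at 65 to 90 (best 75) it lifts straight up. Turns easily; clockwise is blocked.
- tray_in (a point): Fixed square tray of steel sheet, 150 x 150 mm outside, walls 14 mm high and 3 mm thick, along this frame's x and y. The point is the centre of its inner floor, 3 mm above the worktop. With the cover standing in it, the cover's grip point is 42.5 mm above this point.
- small_cover_end (a point): Bystander: cover of the SMALLER housing (84 mm across its foot, 55 mm tall), of the same build with a 42 mm disc. The point is one end of its grip fin (34 mm long, 14 mm thick), 12 mm below the fin's top; the cover's axis lies 17 mm from it along this frame's -x. The fin's top is 95 mm above the worktop. It stays locked.
Not all that is in view belongs to the job. Leave any blue look-alike of the part that bears cover_grip alone.

How it is judged (in metres and radians):
On the way:
1. the larger housing's cover has been turned at least 45 degrees while still down in its seat (angle between the x axis of cover_grip and the x axis of housing_seat, either way round above 0.785 rad and z of cover_grip in the frame of housing_seat below 0.05 m and horizontal distance between cover_grip and housing_seat below 0.01 m), for 0.1 s.
At the end, for the whole second after the job is handed in: The larger housing's cover stands upright (within 10 degrees) and at rest on the floor of the tray, its axis within 45 mm of the tray's centre along each side, and the smaller housing's cover is still locked (x of cover_grip in the frame of tray_in between -0.045 and 0.045 m and y of cover_grip in the frame of tray_in between -0.045 and 0.045 m and z of cover_grip in the frame of tray_in between 0.035 and 0.05 m and angle between cover_grip's own z axis and vertical below 0.17 rad and linear speed of cover below 0.02 m/s); the robot touches nothing.
It fails at once if the smaller housing's cover is turned or pulled (its fin's end moves by more than 12 mm) (distance of small_cover_end from where it was at the start of the episode above 0.012 m).
It fails at once if the cover is dropped (falls out of the fingers faster than 0.5 m/s: let go 15 to 30 mm or more above what it lands on) (contact force between the fingers and cover below 0.3 N and linear speed of cover above 0.5 m/s).
It also fails if it takes over 43 s, if anything falls off the work surface, if the arm or the gripper's body presses on something with over 40 N, if the wrist force passes 120 N, or if a joint passes its speed limit or range.

ROBOT

A 6-joint arm with a two-finger parallel gripper is mounted at the origin on a cart in front of the work surface, level with it; the furniture and walls round the work are solid. World frame = base frame: x ahead of the robot, y to its left, z up, the work surface at z = 0. Lengths are in mm, angles in rad, forces in N, time in s.
With the tool pointing down it reaches from about 300 to 775 mm from the base axis. Payload 14.6 kg.
Tool frame: the origin (TCP) lies at the very end of the fingers, on their centre line; the grasp point (between the pads) lies 19 mm behind it; z points along the fingers, y is the line along which they close (so a half turn about z gives the same grasp; the last joint's range is limited). The gripper opens to 94 mm and grips with 3 to 60 N. Pads are 16 mm wide; open, the fingers measure 119 mm over their backs; the gripper's body (75 mm by 177 mm) begins 78 mm behind the grasp point.
Start: joints at [1.264, 0.3, 1.521, -0, 1.321, -0.067], TCP at [130.628, 534.252, 205.446] pointing down, gripper open.
Joint ranges: [-3.03, 3.03], [-0.79, 2.21], [0.23, 2.52], [-1.04, 4.18], [0, 3.07], [-2.55, 2.55]. Speed limits (rad/s): [2.22, 2.22, 2.57, 3.14, 3.14, 3.14].

INTERFACE

Orientations are given as [roll, pitch, yaw] about the fixed x, y, z axes, in that order (R = Rz(yaw) Ry(pitch) Rx(roll)).
In Python, from cell import manip, camera, get_calibration gives the robot as it stands. The module is installed in compiled form; this text tells all that it offers.
- The arm moves only by the tool jog_arm, never from a script. Its argument "plan" is one flat list of numbers, 6 for each row, row after row: the shift along the world's x, y, z in m, then the turn, a rotation vector about the world's x, y, z in degrees. A call has 1 to 20 rows; each row is the pose to reach, as a shift and turn from the pose commanded when the call began; what a row does not reach only later rows make up. A row lasts 1/10 s, in which the tool goes at most 50 mm and 8.59 degrees, less where a joint would pass 70% of its speed; a pose out of reach is approached as far as the arm can. A call with a gripper value outside its range is refused whole. "claw" is the finger opening in m, from 0 to 0.094, set as the call begins (left out, the last holds). The fingers move at their own pace and stop on an object; "force" is the grip in N (left out, the last holds). Time passes only in rows, so rows that repeat a pose let the fingers close. It gives the time, the measured TCP pose, the force, the opening and the grip force at its end, in the units of the state.
- manip.read_state(): the state, without advancing time (a new reading comes with each control period).
- camera(name): name is "side" or "top"; returns (picture, depth): 480x640x3 uint8, red, green, blue; 480x640 float32, mm along the optical axis (not along the pixel's ray), 0 where there is no reading.
- get_calibration(name): a dict with "fx", "fy", "cx", "cy" (pixels), "k1" (the pictures are not rectified: a ray, as slopes to the right and down, at radius r is drawn at 1 + k1 r^2 times it, then the intrinsics apply), "origin" and "attitude" of the camera in the world. Camera axes: x right, y down, z forward; pixel columns grow to the right and rows downward; lengths in mm; the calibration is good to about 2 mm. A picture is of the moment at which its call begins. get_calibration takes no time and is no camera call.
- manip.sign_off(): hands the job in; it is judged then, once.
The state is a dict: "clock": time; "joints": joint angles; "qd": joint speeds; "effort": joint torques, N m; "eef_pos": TCP position; "eef_rot": TCP orientation; "wrist_force": force on the tool from outside, world axes, zero at the start; "moment": the same for the moment, N m; "finger_gap": finger opening in mm; "finger_force": force on a finger pad.
Only numpy, scipy, OpenCV 4.12 (cv2) and the standard library are available. Lean on these libraries where they do the work, as an engineer would, in place of code of your own. Each camera call takes 0.05 s, during which the arm holds its last target. There are 200 camera calls.

## Working session

There is one attempt and no reset: what is moved stays moved. The work goes in short steps, Python scripts to look and compute and a tool call to move; the robot and the scene stay as the last step left them, time stands still between calls to the robot, and variables do not carry over. Pictures are saved under pics/ and viewed, at most 10 in all, crops included, and the job is handed in when it is done.

Besides the shell and the picture viewer there is one more tool, called after "Request:" by a JSON object that holds its "name" and its "arguments", one argument or row to a line. jog_arm: Moves the arm, as the interface text tells. Its arguments: {"type":"object","properties":{"plan":{"type":"array"},"claw":{"type":"number"},"force":{"type":"number"}},"required":["plan"]}

```bash
mkdir -p pics; cat > h.py <<'E'
import numpy as np, cv2
from cell import manip, camera, get_calibration
from scipy.spatial.transform import Rotation as R
def rot(c):
    a=np.array(c["attitude"],float)
    return a if a.shape==(3,3) else (R.from_euler('xyz',a).as_matrix() if a.size==3 else R.from_quat(a).as_matrix())
def rays(c,px):
    K=np.array([[c["fx"],0,c["cx"]],[0,c["fy"],c["cy"]],[0,0,1.]])
    u=cv2.undistortPoints(np.array(px,float).reshape(-1,1,2),K,np.array([c["k1"],0,0,0.])).reshape(-1,2)
    return np.c_[u,np.ones(len(u))]@rot(c).T
def onplane(c,px,z):
    d=rays(c,px);o=np.array(c["origin"],float)
    return o+d*((z-o[2])/d[:,2])[:,None]
def cloud(c,depth):
    v,u=np.mgrid[:480,:640]
    return (np.array(c["origin"])+rays(c,np.c_[u.ravel(),v.ravel()])*depth.reshape(-1,1)).reshape(480,640,3)
E
python3 - <<'E'
from h import *
for n in("side","top"):
    c=get_calibration(n);print(n,c)
    p,d=camera(n);cv2.imwrite(f"pics/{n}0.png",p[:,:,::-1]);np.save(f"{n}0.npy",d);np.save(f"{n}0p.npy",p)
print(manip.read_state())
E
```

```text
side {'fx': 489.3443703470948, 'fy': 489.3443703470948, 'cx': 331.79980836260114, 'cy': 244.2317767053928, 'k1': -0.03730809717417026, 'origin': array([  38.52470732, -529.28939656,  767.63766974]), 'attitude': array([-2.22247547, -0.02125313, -0.52300535])}
top {'fx': 438.188819043718, 'fy': 438.188819043718, 'cx': 311.83557022566595, 'cy': 246.6729844921129, 'k1': -0.008632442949065471, 'origin': array([ 336.41837352,  214.9424392 , 1064.60408719]), 'attitude': array([-2.98655908,  0.0376422 , -1.59616846])}
{'clock': 0.1, 'joints': array([ 1.26438365e+00,  3.00409209e-01,  1.52150048e+00,  4.09924714e-06,
        1.32070714e+00, -6.66152648e-02]), 'qd': array([-0.00089244, -0.00160998, -0.00251272, -0.00082619,  0.00033644,
       -0.00051766]), 'effort': array([ 2.83126261e-03, -5.32632315e+01, -3.53278112e+01,  7.09755393e-02,
        2.35694333e-02, -5.42250609e-05]), 'eef_pos': array([130.56859816, 534.040031  , 204.95437641]), 'eef_rot': array([-3.14057102e+00, -7.21369822e-05,  2.90179419e+00]), 'wrist_force': array([-0.46044272, -1.28033339,  0.34554533]), 'moment': array([-0.04114916,  0.00539922,  0.02269072]), 'finger_force': 0.0, 'finger_gap': 93.88393470218102}
```

View pics/top0.png

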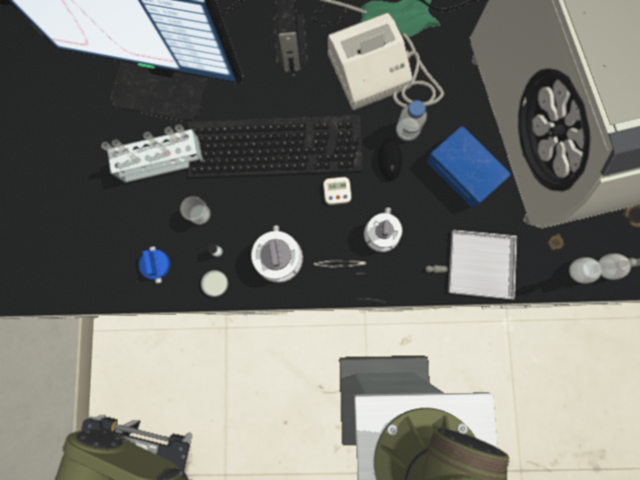

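View pics/side0.png

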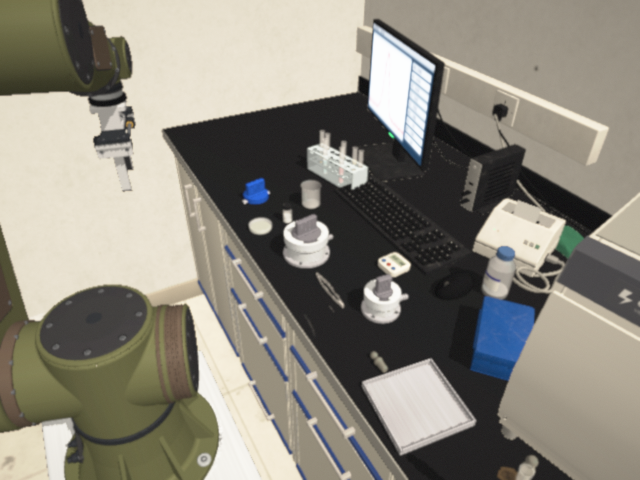

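Candidates for the cover, in the top view:
- large housing at (276,255) with a grey fin. This is the one I choose: the largest round metal housing with a grey cover.
- small housing at (383,231), the bystander.
- blue look-alike at (154,264).
- round lid at (214,283).

The tray is at (482,264). In the side view the large housing is at (306,240), the small one at (381,297) and the tray at (418,405).

```bash
python3 - <<'E'
from h import *
for n,bigc,smc,tr in(("top",(276,255),(383,231),(482,264)),("side",(306,238),(381,297),(418,405))):
    c=get_calibration(n);d=np.load(n+"0.npy");P=cloud(c,d);p=np.load(n+"0p.npy").astype(int)
    v,u=np.mgrid[:480,:640]
    for nm,(cx,cy),zt,rr in(("big",bigc,106.5,45),("small",smc,95,35)):
        near=np.hypot(u-cx,v-cy)<rr
        m=near&(P[...,2]>zt-8)&(P[...,2]<zt+8)&(d>0)
        q=P[m]; print(n,nm,"fin",m.sum(),"z med",np.median(q[:,2]) if len(q) else None)
        if len(q)>5:
            (x,y),wh,a=cv2.minAreaRect(q[:,:2].astype(np.float32)); print("  rect",x,y,wh,a, "pix",u[m].mean(),v[m].mean())
            uv=np.c_[u[m],v[m]]; pl=onplane(c,uv,zt)
            (x,y),wh,a=cv2.minAreaRect(pl[:,:2].astype(np.float32));print("  plane rect",x,y,wh,a)
            e=np.linalg.eigh(np.cov(pl[:,:2].T));print("  axis deg",np.degrees(np.arctan2(*e[1][::-1,1])), "mean",pl.mean(0)[:2])
        m=near&(P[...,2]>20)&(d>0); b=P[m]; m2=m&(P[...,2]>50)&(P[...,2]<75); 
        (x,y),r=cv2.minEnclosingCircle(P[m2][:,:2].astype(np.float32)); print("  rim circle",x,y,r,m2.sum())
    m=(np.hypot(u-tr[0],v-tr[1])<75)&(p.min(2)>110)&(P[...,2]>-15)&(P[...,2]<30)&(d>0)
    k,l,s,cc=cv2.connectedComponentsWithStats(m.astype(np.uint8)); m=l==l[tr[1],tr[0]]
    pl=onplane(c,np.c_[u[m],v[m]],8)
    print(n,"tray",cv2.minAreaRect(pl[:,:2].astype(np.float32)),m.sum(), "z",np.median(P[m][:,2]))
    dm=(d>0)&(P[...,0]>150)&(P[...,2]>60)&(P[...,2]<500)&(P[...,0]<650)&(P[...,1]>-200)&(P[...,1]<550)
    print(n,"tall things grid"); q=P[dm]
    H={}
    for x,y,z in q: H.setdefault((int(x//80)*80,int(y//80)*80),[]).append(z)
    print({k:(round(max(v_)),len(v_)) for k,v_ in sorted(H.items()) if len(v_)>15})
p=np.load("top0p.npy");cr=lambda a,x,y:cv2.resize(a[y-45:y+45,x-60:x+60,::-1],(540,405),interpolation=cv2.INTER_CUBIC)
cv2.imwrite("pics/c1.png",cr(p,276,252))
s=np.load("side0p.npy");cv2.imwrite("pics/c2.png",cr(s,330,265))
E
```

```text
top big fin 163 z med 106.48801984478257
  rect 478.95062255859375 334.600830078125 (57.46352767944336, 14.094120979309082) 8.236202239990234 pix 272.8036809815951 251.82822085889572
  plane rect 478.4733581542969 334.09625244140625 (57.297576904296875, 14.35180950164795) 8.293926239013672
  axis deg -171.5790210449292 mean [478.31229402 334.1142721 ]
  rim circle 478.6694641113281 334.92474365234375 54.350807189941406 1505
top small fin 94 z med 94.1583484384679
  rect 530.42626953125 79.90098571777344 (13.997349739074707, 34.47327423095703) 86.49977111816406 pix 385.8085106382979 226.30851063829786
  plane rect 529.5765380859375 80.0241470336914 (13.414366722106934, 34.31383514404297) 86.98810577392578
  axis deg 173.48102142084917 mean [529.99547497  80.41538225]
  rim circle 530.8070678710938 79.81731414794922 39.50875473022461 659
top tray ((448.9002685546875, -158.089111328125), (154.58631896972656, 154.12828063964844), 82.59467315673828) 4136 z 3.82462279817787
top tall things grid
{(80, 400): (500, 299), (80, 480): (395, 227), (160, 400): (500, 386), (160, 480): (500, 906), (
[... 810 characters left out ...]
361702 278.5851063829787
  plane rect 526.7877807617188 74.06905364990234 (18.700424194335938, 35.039554595947266) 83.85997009277344
  axis deg 177.6400892436009 mean [527.03314582  74.31821251]
  rim circle 529.9974975585938 78.50955963134766 40.82830810546875 625
side tray ((450.873291015625, -156.38723754882812), (158.55584716796875, 155.6230926513672), 82.57171630859375) 6353 z 3.1345632161365984
side tall things grid
{(80, 400): (500, 68), (80, 480): (434, 175), (160, 400): (499, 107), (160, 480): (500, 296), (400, 240): (77, 208), (400, 320): (108, 394), (480, 0): (97, 205), (480, 80): (95, 41), (480, 240): (71, 171), (480, 320): (107, 241), (560, -160): (62, 18), (560, 480): (67, 36)}
```

View pics/c1.png

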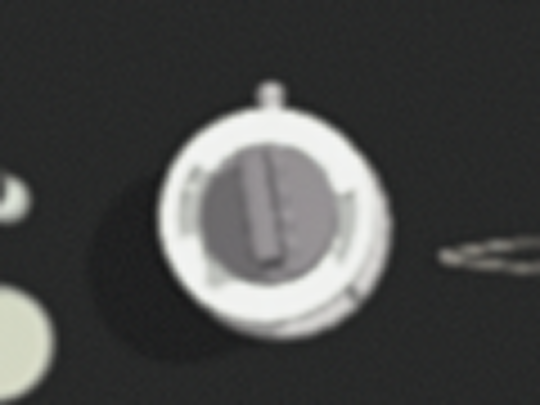

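The crop shows the grey fin on the larger housing's disc, pointing nearly along the image's up direction. Its measured axis is +8.4° at (478.4, 334), with the top at z = 106.5, which matches the given sizes. I'll approach above it with the half-turn grasp so the last joint has room to turn.

Request:
{"name": "jog_arm", "arguments": {
  "plan": [0.348,-0.2,0,0,0,-158,0.348,-0.2,0,0,0,-158,0.348,-0.2,0,0,0,-158,0.348,-0.2,0,0,0,-158,0.348,-0.2,0,0,0,-158,0.348,-0.2,0,0,0,-158,0.348,-0.2,0,0,0,-158,0.348,-0.2,0,0,0,-158,0.348,-0.2,0,0,0,-158,0.348,-0.2,0,0,0,-158,0.348,-0.2,0,0,0,-158,0.348,-0.2,0,0,0,-158,0.348,-0.2,0,0,0,-158,0.348,-0.2,0,0,0,-158,0.348,-0.2,0,0,0,-158,0.348,-0.2,0,0,0,-158,0.348,-0.2,0,0,0,-158,0.348,-0.2,0,0,0,-158,0.348,-0.2,0,0,0,-158,0.348,-0.2,0,0,0,-158],
  "claw": 0.06
}}

```text
clock: 2.1
eef_pos: [478.5, 334.2, 205.1]
eef_rot: [3.141, 0.001, 0.143]
wrist_force: [0.6, 0.2, -0.4]
finger_gap: 60.0
finger_force: 0.0
```

Request:
{"name": "jog_arm", "arguments": {
  "plan": [0,0,-0.03,0,0,0,0,0,-0.06,0,0,0,0,0,-0.085,0,0,0,0,0,-0.105,0,0,0,0,0,-0.118,0,0,0,0,0,-0.125,0,0,0,0,0,-0.129,0,0,0,0,0,-0.129,0,0,0,0,0,-0.129,0,0,0]
}}

```text
clock: 3.0
eef_pos: [479.0, 334.5, 77.3]
eef_rot: [-3.141, -0.001, 0.144]
wrist_force: [0.3, -0.6, 0.8]
finger_gap: 60.1
finger_force: 0.0
```

Request:
{"name": "jog_arm", "arguments": {
  "plan": [0,0,0,0,0,0,0,0,0,0,0,0,0,0,0,0,0,0,0,0,0,0,0,0,0,0,0,0,0,0,0,0,0,0,0,0,0,0,0,0,0,0,0,0,0,0,0,0],
  "claw": 0,
  "force": 25
}}

```text
clock: 3.8
eef_pos: [478.6, 334.2, 76.4]
eef_rot: [3.142, 0.0, 0.144]
wrist_force: [-1.4, 0.1, 1.0]
finger_gap: 13.5
finger_force: 25.0
```

The fingers are gripping the 14 mm fin. Next I turn it +70°.

Request:
{"name": "jog_arm", "arguments": {
  "plan": [0,0,0,0,0,4,0,0,0,0,0,8,0,0,0,0,0,12,0,0,0,0,0,16,0,0,0,0,0,20,0,0,0,0,0,24,0,0,0,0,0,28,0,0,0,0,0,32,0,0,0,0,0,36,0,0,0,0,0,40,0,0,0,0,0,44,0,0,0,0,0,48,0,0,0,0,0,52,0,0,0,0,0,56,0,0,0,0,0,60,0,0,0,0,0,64,0,0,0,0,0,68,0,0,0,0,0,70,0,0,0,0,0,70,0,0,0,0,0,70]
}}

```text
clock: 5.8
eef_pos: [478.8, 334.1, 76.5]
eef_rot: [3.141, 0.0, 1.365]
wrist_force: [1.9, -2.2, -0.8]
finger_gap: 13.8
finger_force: 25.0
```

```bash
python3 - <<'E'
from h import *
s=manip.read_state();print(s['wrist_force'],s['moment'],s['finger_gap'],s['finger_force'],s['joints'],s['eef_pos'])
p,d=camera("side");cv2.imwrite("pics/s1.png",cv2.resize(p[180:330,230:430,::-1],(800,600),interpolation=cv2.INTER_CUBIC))
E
```

```text
[ 1.88692335 -2.20115019 -0.77010841] [-0.35594615 -0.40229395 -0.02904799] 13.827295818915823 25.000019073486328 [ 5.46686613e-01  5.06890309e-01  1.54932989e+00 -2.93914923e-04
  1.08522611e+00  7.52939385e-01] [478.77572569 334.12379139  76.45425958]
```

View pics/s1.png

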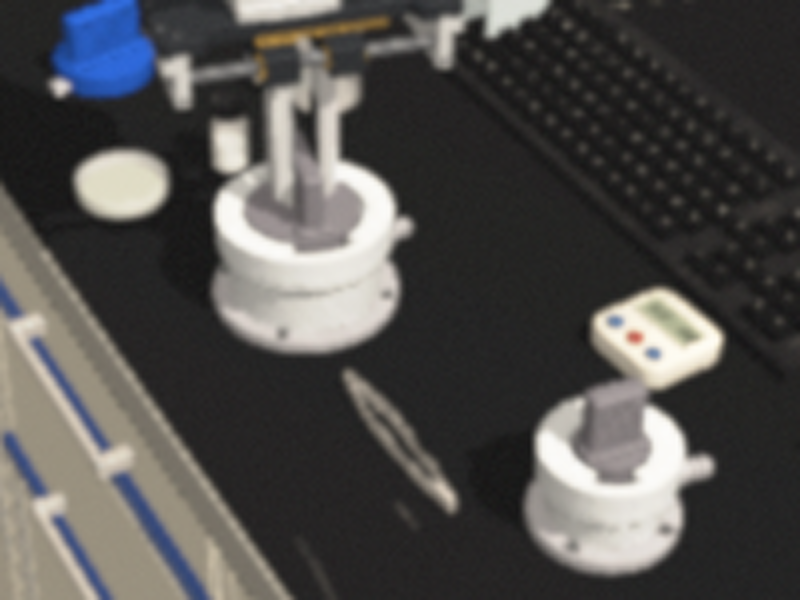

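The side crop shows the fin, at about (310,200), turned with the fingers and the cover still seated. The small cover at (612,420) is untouched. I'll lift slowly first.

Request:
{"name": "jog_arm", "arguments": {
  "plan": [0,0,0.003,0,0,0,0,0,0.006,0,0,0,0,0,0.009,0,0,0,0,0,0.012,0,0,0,0,0,0.012,0,0,0]
}}

```text
clock: 6.35
eef_pos: [478.7, 334.4, 89.0]
eef_rot: [3.141, -0.001, 1.366]
wrist_force: [1.3, -1.8, -0.7]
finger_gap: 13.7
finger_force: 25.0
```

Request:
{"name": "jog_arm", "arguments": {
  "plan": [0,0,0.01,0,0,0,0,0,0.03,0,0,0,0,0,0.05,0,0,0,0,0,0.07,0,0,0,0,0,0.09,0,0,0,0,0,0.11,0,0,0,0,0,0.11,0,0,0,0,0,0.11,0,0,0]
}}

```text
clock: 7.15
eef_pos: [478.4, 334.4, 198.3]
eef_rot: [3.142, -0.0, 1.366]
wrist_force: [0.3, 0.1, -3.4]
finger_gap: 14.1
finger_force: 25.0
```

```bash
python3 - <<'E'
from h import *
P=cloud(get_calibration("top"),np.load("top0.npy"))
q=P.reshape(-1,3); q=q[(q[:,2]>60)&(q[:,2]<600)&(q[:,1]<-60)&(q[:,0]>250)&(q[:,0]<700)]
dd=np.hypot(q[:,0]-450,q[:,1]+157);i=np.argsort(dd)[:400:50];print(np.c_[q[i],dd[i]].round())
s=manip.read_state();print(s['wrist_force'],s['finger_gap'],s['eef_pos'])
p,d=camera("side");cv2.imwrite("pics/s2.png",cv2.resize(p[130:330,200:440,::-1],(720,600),interpolation=cv2.INTER_CUBIC))
E
```

```text
[[ 520. -264.  172.  128.]
 [ 517. -270.  177.  131.]
 [ 518. -270.  164.  132.]
 [ 532. -261.  236.  132.]
 [ 522. -269.  202.  133.]
 [ 535. -260.  259.  133.]
 [ 533. -262.  155.  134.]
 [ 533. -263.  222.  135.]]
[ 0.27147057  0.12477069 -3.36682218] 14.090490345553112 [478.43455665 334.36372259 198.28403158]
```

View pics/s2.png

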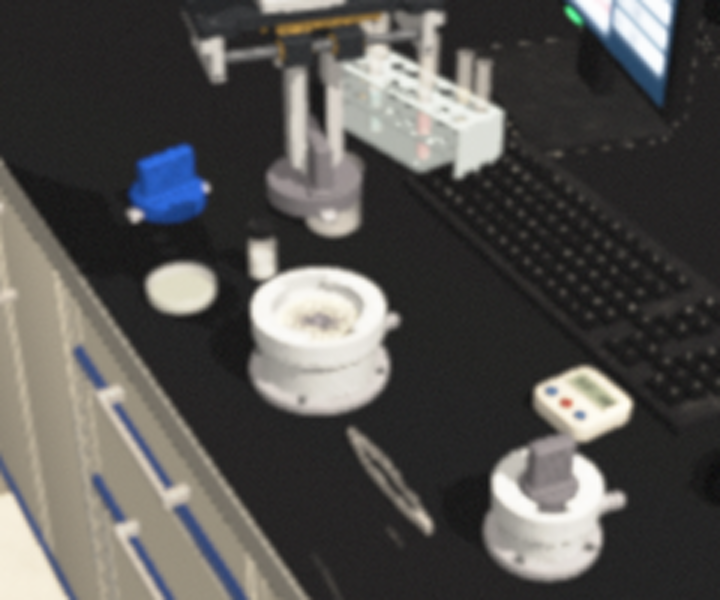

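The cover (315,180) is held level and the housing is empty. The instrument is at least 128 mm from the tray centre and the gripper's half-diagonal is 96 mm, so it clears. I'll carry it to above (445,-150).

Request:
{"name": "jog_arm", "arguments": {
  "plan": [-0.001,-0.01,0,0,0,0,-0.002,-0.03,0,0,0,0,-0.004,-0.06,0,0,0,0,-0.006,-0.095,0,0,0,0,-0.009,-0.13,0,0,0,0,-0.011,-0.165,0,0,0,0,-0.014,-0.2,0,0,0,0,-0.016,-0.235,0,0,0,0,-0.018,-0.27,0,0,0,0,-0.021,-0.305,0,0,0,0,-0.023,-0.34,0,0,0,0,-0.026,-0.375,0,0,0,0,-0.028,-0.41,0,0,0,0,-0.03,-0.44,0,0,0,0,-0.032,-0.465,0,0,0,0,-0.033,-0.48,0,0,0,0,-0.033,-0.484,0,0,0,0,-0.033,-0.484,0,0,0,0,-0.033,-0.484,0,0,0,0,-0.033,-0.484,0,0,0,0]
}}

```text
clock: 9.2
eef_pos: [445.6, -149.1, 198.4]
eef_rot: [-3.141, -0.0, 1.367]
wrist_force: [-0.5, 0.6, -2.8]
finger_gap: 14.0
finger_force: 25.0
```

Request:
{"name": "jog_arm", "arguments": {
  "plan": [0,0,-0.015,0,0,0,0,0,-0.04,0,0,0,0,0,-0.07,0,0,0,0,0,-0.1,0,0,0,0,0,-0.125,0,0,0,0,0,-0.145,0,0,0,0,0,-0.156,0,0,0,0,0,-0.162,0,0,0,0,0,-0.164,0,0,0,0,0,-0.164,0,0,0,0,0,-0.164,0,0,0]
}}

```text
clock: 10.3
eef_pos: [446.1, -149.9, 35.2]
eef_rot: [3.14, 0.0, 1.366]
wrist_force: [-0.4, 0.5, -3.1]
finger_gap: 13.5
finger_force: 25.0
```

Request:
{"name": "jog_arm", "arguments": {
  "plan": [0,0,-0.001,0,0,0,0,0,-0.002,0,0,0,0,0,-0.003,0,0,0,0,0,-0.004,0,0,0,0,0,-0.005,0,0,0,0,0,-0.006,0,0,0,0,0,-0.006,0,0,0,0,0,-0.006,0,0,0]
}}

```text
clock: 11.1
eef_pos: [445.6, -149.7, 28.4]
eef_rot: [-3.142, -0.0, 1.366]
wrist_force: [0.6, -1.2, -2.9]
finger_gap: 14.0
finger_force: 25.0
```

Request:
{"name": "jog_arm", "arguments": {
  "plan": [0,0,-0.0005,0,0,0,0,0,-0.001,0,0,0,0,0,-0.0015,0,0,0,0,0,-0.0015,0,0,0,0,0,-0.0015,0,0,0]
}}

```text
clock: 11.6
eef_pos: [445.7, -149.8, 27.4]
eef_rot: [3.142, 0.0, 1.366]
wrist_force: [-3.8, 2.1, 6.5]
finger_gap: 14.0
finger_force: 25.0
```

The force shows contact with the tray floor, so I open the fingers and look.

Request:
{"name": "jog_arm", "arguments": {
  "plan": [0,0,0,0,0,0,0,0,0,0,0,0,0,0,0,0,0,0,0,0,0,0,0,0,0,0,0,0,0,0],
  "claw": 0.04
}}

```text
clock: 12.1
eef_pos: [445.6, -149.8, 26.9]
eef_rot: [-3.142, 0.0, 1.366]
wrist_force: [0.2, 0.4, 0.2]
finger_gap: 40.1
finger_force: 0.0
```

Request:
{"name": "jog_arm", "arguments": {
  "plan": [0,0,0.01,0,0,0,0,0,0.03,0,0,0,0,0,0.06,0,0,0,0,0,0.1,0,0,0,0,0,0.14,0,0,0,0,0,0.18,0,0,0,0,0,0.18,0,0,0,0,0,0.18,0,0,0]
}}

```text
clock: 12.9
eef_pos: [445.7, -149.7, 207.7]
eef_rot: [3.14, 0.0, 1.366]
wrist_force: [1.2, -0.8, -0.4]
finger_gap: 40.1
finger_force: 0.0
```

```bash
python3 - <<'E'
from h import *
p,d=camera("side");cv2.imwrite("pics/s3.png",p[150:470,240:640,::-1])
P=cloud(get_calibration("side"),d)
m=(np.abs(P[...,0]-448)<70)&(np.abs(P[...,1]+155)<70)&(P[...,2]>50)&(P[...,2]<70)
print(cv2.minAreaRect(P[m][:,:2].astype(np.float32)),np.median(P[m][:,2]),P[m][:,2].max())
s=manip.read_state();print(s['finger_gap'],s['finger_force'],s['eef_pos'],s['clock'])
E
```

```text
((444.7092590332031, -149.63601684570312), (58.61621856689453, 15.566650390625), 78.9218978881836) 56.533325262983794 60.360515587868804
40.07505258258938 0.0 [ 445.25402232 -149.58492319  206.55550381] 12.95
```

View pics/s3.png

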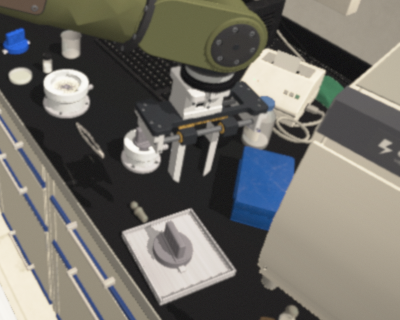

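The picture shows the cover upright in the tray at (172,245), with its fin top at z ≈ 57 mm as expected. The small housing at (140,150) is undisturbed and the gripper is clear.

```bash
python3 -c "
from cell import manip
print(manip.sign_off())"
```

```text
the job is handed in; nothing more can be done
None
```

I turned the larger housing's cover 70° anticlockwise, lifted it off and set it upright in the tray, about 8 mm from its centre. The smaller housing's cover was left alone, and the job was handed in at about 13 s; sign-off returned no verdict.

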